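# Lift the due vial out of the heating block with tongs

## Task

Take the spring tongs out of their stand and, with the tongs alone (the gripper's fingers must not touch a vial), draw out of the heating block the one vial that has the kitchen-type timer standing in front of it. Finish while holding it: the vial gripped in the tongs, upright and still, its underside at least 5 cm above the top of the block. Leave the other two vials in their wells, and do not disturb the timer, tin and tape roll.

Things in the scene. Friction and masses are not known exactly. Their poses are not given: they have to be found in the camera images.
- tongs: steel spring tongs, 80 g, standing tips down and open in the stand. Origin on the centre line at the level of the tips; z up to the hinge 125 mm above it (head 4 mm higher, 22 mm wide). The arms, flat strips 16 mm wide (y), 3.5 mm thick, close along the tongs' x. At a distance d mm below the hinge they measure 34 + 2d(0.16 - q) mm over both, q being joint jaw_a: fully open 50 mm at d = 50
- tongs_grip (a point): point between the arms 30 mm below the hinge: grip both arms here from above, closing along x (25 to 36 mm below will do, the arms step in above 14 mm). A spring holds the arms apart and so keeps the tongs in half-closed fingers: about 4 N a finger to begin to close them at d = 50, 11 N here when closed on a vial; what the fingers add goes to the vial
- tongs_tip (a point): point midway between the tips, 9 mm above their ends. Each tip has an inward V of rubber plates, 18 mm high, 24 mm wide (y), that cradles an upright vial 22 mm across; the free space between them is 22 + 250(0.16 - q) mm. Open, the tips measure 75 mm over all (x)
- jaw_a (a joint): angle of one arm of the tongs, rad (q): 0 fully open, the spring's rest; 0.16 closed on a vial, arms parallel; 0.24 fully closed. The other arm mirrors it. With q at 0.05 or so the tongs can be carried with the tips still wide open (about 50 mm)
- stand: open-topped steel box, fixed, 98 mm (x) by 42 mm (y) by 60 mm high, walls 4 mm, floor 4 mm, on a foot plate of 110 x 56 mm; the tongs stand in it loosely. Origin in the middle of its underside
- heater: three-place heating block, fixed: white base 90 (x) x 210 (y) mm with an aluminium block 70 x 200 mm on it, its top 57 mm above the bench. Three wells in a row along its y axis, 70 mm apart, 24.5 mm across and 26 mm deep. Its front faces its own -x. Origin in the middle of its underside
- well_1 (a point): centre of the mouth of well 1 (at the block's +y end), at the block's top; its axes are the block's
- well_2 (a point): centre of the mouth of well 2 (middle), at the block's top; its axes are the block's
- well_3 (a point): centre of the mouth of well 3 (at the block's -y end), at the block's top; its axes are the block's
- sample_1: capped glass vial in well 1, 22 mm across, 76 mm high, 14 to 28 g; straight sides from the base to 50 mm up, then shoulder and cap. Origin in the middle of its underside; it stands upright (to 2 degrees), 26 mm of it in the well, 50 mm above
- sample_2: capped glass vial in well 2, 22 mm across, 76 mm high, 14 to 28 g; straight sides from the base to 50 mm up, then shoulder and cap. Origin in the middle of its underside; it stands upright (to 2 degrees), 26 mm of it in the well, 50 mm above
- sample_3: capped glass vial in well 3, 22 mm across, 76 mm high, 14 to 28 g; straight sides from the base to 50 mm up, then shoulder and cap. Origin in the middle of its underside; it stands upright (to 2 degrees), 26 mm of it in the well, 50 mm above
- timer: small white kitchen-type timer, 64 x 64 x 18 mm, lying on the bench 95 mm before (the block's -x of) the well whose vial is due. Origin in the middle of its underside
- septa_tin: round tin, 54 mm across, 24 mm high, lying before another well. Origin in the middle of its underside
- tape_1: roll of tape lying flat, 55 mm across, 19 mm high, before the remaining well. Origin in the middle of its underside

How it is judged:
On the way:
1. the tongs are gripped and lifted out of the stand (height (world z) of tongs above 0.065 m and contact force between the fingers and tongs above 0.5 N and contact force between tongs and stand below 0.05 N and contact force between tongs and heater below 0.05 N), for 0.2 s.
At the end, for the whole second after the job is handed in: Fingers hold the tongs, clear of stand and block; the tongs (over 0.3 N) alone hold the vial marked by the timer, its underside 4 cm or more above the block, within 20 degrees of upright, still. Other vials within 12 mm, timer, tin and tape within 20 mm of their starts (contact force between the fingers and tongs above 0.5 N and contact force between tongs and stand below 0.05 N and contact force between tongs and heater below 0.05 N and ((y of timer in the frame of well_1 between -0.035 and 0.035 m and z of sample_1 in the frame of well_1 above 0.04 m and contact force between sample_1 and tongs above 0.3 N and contact force between sample_1 and the fingers below 0.05 N and contact force between sample_1 and heater below 0.05 N and angle between sample_1's own z axis and vertical below 0.35 rad and linear speed of sample_1 below 0.05 m/s and distance of each of sample_2, sample_3 from where it was at the start of the episode below 0.012 m) or (y of timer in the frame of well_2 between -0.035 and 0.035 m and z of sample_2 in the frame of well_2 above 0.04 m and contact force between sample_2 and tongs above 0.3 N and contact force between sample_2 and the fingers below 0.05 N and contact force between sample_2 and heater below 0.05 N and angle between sample_2's own z axis and vertical below 0.35 rad and linear speed of sample_2 below 0.05 m/s and distance of each of sample_1, sample_3 from where it was at the start of the episode below 0.012 m) or (y of timer in the frame of well_3 between -0.035 and 0.035 m and z of sample_3 in the frame of well_3 above 0.04 m and contact force between sample_3 and tongs above 0.3 N and contact force between sample_3 and the fingers below 0.05 N and contact force between sample_3 and heater below 0.05 N and angle between sample_3's own z axis and vertical below 0.35 rad and linear speed of sample_3 below 0.05 m/s and distance of each of sample_1, sample_2 from where it was at the start of the episode below 0.012 m)) and distance of each of timer, septa_tin, tape_1 from where it was at the start of the episode below 0.02 m); the arm keeps its last pose, push and grip.
It fails at once if the gripper's fingers touch a vial (contact force between the fingers and sample_1 above 0.3 N or contact force between the fingers and sample_2 above 0.3 N or contact force between the fingers and sample_3 above 0.3 N).
It fails at once if a vial without the timer before it is drawn out of its well ((z of sample_1 in the frame of well_1 above -0.01 m and not (y of timer in the frame of well_1 between -0.035 and 0.035 m)) or (z of sample_2 in the frame of well_2 above -0.01 m and not (y of timer in the frame of well_2 between -0.035 and 0.035 m)) or (z of sample_3 in the frame of well_3 above -0.01 m and not (y of timer in the frame of well_3 between -0.035 and 0.035 m))).
It fails at once if timer, tin or tape is shifted by more than 2 cm (distance of any of timer, septa_tin, tape_1 from where it was at the start of the episode above 0.02 m).
It also fails if it takes over 35 s, if anything falls off the work surface, if the arm or the gripper's body presses on something with over 40 N, if the wrist force passes 120 N, or if a joint passes its speed limit or range.

## Robot

A 6-joint arm with a two-finger parallel gripper is mounted at the origin on a cart in front of the work surface, level with it; the furniture and walls round the work are solid. World frame = base frame: x ahead of the robot, y to its left, z up, the work surface at z = 0. Lengths are in m, angles in rad, forces in N, time in s.
With the tool pointing down it reaches from about 0.25 to 0.725 m from the base axis. Payload 4 kg.
Tool frame: the origin (TCP) lies midway between the tips of the shut fingers; the grasp point (between the pads) lies grip_point_offset behind it (grip_point_offset is the distance from the TCP to the grasp point, in m); z points along the fingers, y is the line along which they close (so a half turn about z gives the same grasp; the last joint's range is limited). The gripper opens to 85 mm and grips with 20 to 120 N. Pads are 22 mm wide; open, the fingers measure 114 mm over their backs; the gripper's body (76 mm by 85 mm) begins 54 mm behind the grasp point. The pads swing forward as they close: fully open they stand 13 mm farther back than shut.
Start: joints at [1.318, 0.241, 0.005, 1.335, 0, 1.571], TCP at [0.125, 0.484, 0.231] pointing down, gripper open.
Joint ranges: [-2.72, 2.72], [-1.05, 1.87], [-1.09, 1.28], [-1.99, 2.15], [-1.42, 1.44], [-3.14, 3.14]. Speed limits (rad/s): [2.79, 2.79, 3.14, 3.14, 3.14, 3.14].

## Interface

Orientations are given as a unit quaternion [x, y, z, w].
In Python, from workcell import * gives the robot as it stands. The module is installed in compiled form; this text tells all that it offers.
- The arm moves only by the tool arm_command, never from a script. Its arguments are lists of equal length, an entry for each row: "slide": the shift along the tool's x, y, z in cm, a list of three; "spin": the turn about the tool's z in degrees. A call has exactly 5 rows; each row is the pose to reach, as a shift and turn from the pose commanded when the call began, along the tool's axes at that moment; what a row does not reach only later rows make up. A row lasts 1/8 s, in which the tool goes at most 62.5 mm and 10.7 degrees, less where a joint would pass 70% of its speed; a pose out of reach is approached as far as the arm can. A call with a gripper value outside its range is refused whole. "jaw" is the finger opening in cm, from 0 to 8.54, set as the call begins (left out, the last holds). The fingers move at their own pace and stop on an object; the grip force is fixed at half the most. Time passes only in rows, so rows that repeat a pose let the fingers close, or fill a call up. It gives the time, the measured TCP pose, the force, the opening and the grip force at its end, in the units of the state.
- get_obs(): the state, without advancing time (a new reading comes with each control period).
- camera(name): name is "scene" or "top"; returns a dict with "pixels" (420x560x3 uint8, red, green, blue), "range_z" (420x560 float32, m along the optical axis (not along the pixel's ray), 0 where there is no reading), "intrinsics" (3x3 intrinsics, pixels), "k1" (the pictures are not rectified: a ray, as slopes to the right and down, at radius r is drawn at 1 + k1 r^2 times it, then the intrinsics apply), "rvec" (rotation vector, rad) and "tvec" (3), from world to camera coordinates, as OpenCV has them. Camera axes: x right, y down, z forward; pixel columns grow to the right and rows downward; lengths in m; the calibration is good to about 2 mm. A picture is of the moment at which its call begins.
- job_done(): hands the job in; it is judged then, once.
Trained networks look in a picture, given as the dict that the camera call returned (one of the last four; its "shot" number tells which), for a name from the list of things; names that differ only in an ending like _2 or _b are one class to them, and where a whole thing is asked for, a point or a joint stands for the part that bears it (a point fixed in the world has none). Each returns a list of dicts, best first, with "confidence" (0 to 1); they miss things now and then, are a little off and sometimes report something else, mostly with a low value. They report only what shows in the picture. A call takes as long as a camera call.
- recognise(picture, thing): "centre" ([column, row] in pixels, amid what is visible of it).
- landmark_of(picture, thing): "centre" ([column, row] in pixels: a listed point, or the origin of a listed thing).
The state is a dict: "clock": time; "joint_pos": joint angles; "joint_vel": joint speeds; "tau": joint torques, N m; "eef_pos": TCP position; "tool_rot": TCP orientation; "ft_force": force on the tool from outside, world axes, zero at the start; "ft_torque": the same for the moment, N m; "grip_width": finger opening in m; "grasp_force": force on a finger pad.
Only numpy, scipy, OpenCV 4.12 (cv2) and the standard library are available. Lean on these libraries where they do the work, as an engineer would, in place of code of your own. Each camera call takes 0.05 s, during which the arm holds its last target. There are 200 camera calls.

## Working session

There is one attempt and no reset: what is moved stays moved. The work goes in short steps, Python scripts to look and compute and a tool call to move; the robot and the scene stay as the last step left them, time stands still between calls to the robot, and variables do not carry over. Pictures are saved under pics/ and viewed, at most 10 in all, crops included, and the job is handed in when it is done.

Besides the shell and the picture viewer there is one more tool, called after "Call:" as name(argument=value, ...) on one line, values as JSON. arm_command: Moves the arm, as the interface text tells. Its arguments: {"type":"object","properties":{"slide":{"type":"array","items":{"type":"array","items":{"type":"number"}}},"spin":{"type":"array","items":{"type":"number"}},"jaw":{"type":"number"}},"required":["slide","spin"]}

```bash
mkdir -p pics; cat > h.py <<'E'
from workcell import *
import numpy as np, cv2
from scipy.spatial.transform import Rotation as R
def ray(p,uv):
    K=p["intrinsics"]; d=np.array([(uv[0]-K[0][2])/K[0][0],(uv[1]-K[1][2])/K[1][1]]); s=d.copy()
    for _ in range(20): s=d/(1+p["k1"]*(s@s))
    return np.array([s[0],s[1],1.])
def w(p,uv,z=None,depth=None):
    M=R.from_rotvec(np.ravel(p["rvec"])).as_matrix(); t=np.ravel(p["tvec"]); r=M.T@ray(p,uv); c=-M.T@t
    k=depth if depth is not None else (z-c[2])/r[2]
    return c+k*r
def cloud(p):
    K=np.array(p["intrinsics"]); D=p["range_z"]; v,u=np.mgrid[:420,:560]
    d=np.stack([(u-K[0,2])/K[0,0],(v-K[1,2])/K[1,1]],-1); s=d.copy()
    for _ in range(20): s=d/(1+p["k1"]*(s**2).sum(-1,keepdims=True))
    P=np.dstack([s,np.ones(D.shape)])*D[...,None]
    M=R.from_rotvec(np.ravel(p["rvec"])).as_matrix(); return (P-np.ravel(p["tvec"]))@M
E
python3 - <<'E'
from h import *
o=get_obs(); print({k:np.round(v,3) for k,v in o.items()}); print(grip_point_offset)
ims=[]
for n in ("top","scene"):
    p=camera(n); cv2.imwrite(f"pics/{n}0.png",p["pixels"][...,::-1]); C=cloud(p)
    for t in ("tongs","tongs_grip","tongs_tip","stand","heater","well_1","sample_1","timer","septa_tin","tape_1"):
        for f in (recognise,landmark_of):
            if f is recognise and t in("tongs_grip","tongs_tip","well_1"): continue
            for r in f(p,t)[:3]:
                u,v=np.round(r["centre"]).astype(int); print(n,f.__name__[:4],t,np.round(r["centre"],1),round(r["confidence"],2),C[min(v,419),min(u,559)].round(3),"z0:",w(p,r["centre"],0).round(3))
E
```

```text
{'clock': np.float64(0.0), 'joint_pos': array([ 1.318,  0.241,  0.004,  1.335, -0.   ,  1.571]), 'joint_vel': array([-0.001, -0.   ,  0.001,  0.001,  0.001,  0.   ]), 'tau': array([ 1.0000e-03, -3.7231e+01,  2.5241e+01,  1.7000e-02,  0.0000e+00,
       -0.0000e+00]), 'eef_pos': array([0.125, 0.484, 0.23 ]), 'tool_rot': array([ 0.126,  0.992, -0.001, -0.   ]), 'ft_force': array([ 0.397, -0.697,  0.37 ]), 'ft_torque': array([-0.029, -0.014,  0.02 ]), 'grasp_force': np.float64(0.0), 'grip_width': np.float64(0.086)}
0.0187
top call tongs [201.7 239.1] 0.76 [0.472 0.424 0.125] z0: [0.481 0.447 0.   ]
top call tongs [207.8 243.7] 0.7 [0.469 0.431 0.004] z0: [0.47  0.432 0.   ]
top call tongs [202.4 247.3] 0.66 [0.461 0.445 0.003] z0: [0.461 0.445 0.   ]
top call tongs_grip [198.5 238.6] 0.63 [0.472 0.431 0.132] z0: [0.482 0.455 0.   ]
top call tongs_tip [207.2 244.8] 0.81 [0.467 0.433 0.004] z0: [0.467 0.434 0.   ]
top call stand [205.9 246.1] 0.55 [0.464 0.436 0.004] z0: [0.464 0.437 0.   ]
top call stand [206.3 243.1] 0.83 [0.471 0.436 0.004] z0: [0.471 0.436 0.   ]
top call heater [288.
[... 3246 characters left out ...]
2 0.177 0.024] z0: [0.498 0.186 0.   ]
scene call septa_tin [309.6 232.1] 0.58 [0.585 0.242 0.091] z0: [0.659 0.29  0.   ]
scene call septa_tin [307.7 316.4] 0.7 [0.48  0.169 0.023] z0: [0.492 0.177 0.   ]
scene call septa_tin [281.9 227.1] 0.23 [0.587 0.304 0.064] z0: [0.637 0.342 0.   ]
scene call septa_tin [310.7 245.7] 0.18 [0.582 0.236 0.062] z0: [0.63  0.267 0.   ]
scene call tape_1 [279.2 287.1] 0.91 [0.512 0.254 0.002] z0: [0.513 0.254 0.   ]
scene call tape_1 [189.7 248. ] 0.48 [0.457 0.414 0.047] z0: [0.483 0.45  0.   ]
scene call tape_1 [276.9 294.3] 0.77 [ 0.498  0.248 -0.   ] z0: [0.498 0.248 0.   ]
scene call tape_1 [310.5 252.3] 0.67 [0.571 0.231 0.058] z0: [0.616 0.257 0.   ]
```

```bash
python3 - <<'E'
from h import *
a=cv2.imread("pics/top0.png")[170:275,165:345]; b=cv2.imread("pics/scene0.png")[170:340,150:370]
a=cv2.resize(a,(500,292),interpolation=cv2.INTER_CUBIC); b=cv2.resize(b,(388,300),interpolation=cv2.INTER_CUBIC)
cv2.imwrite("pics/c0.png",cv2.resize(np.vstack([a,cv2.resize(b,(500,300))]),(500,592)))
A=[]
for n in ("top","scene"):
    p=camera(n); C=cloud(p).reshape(-1,3); A.append(C)
    sel=lambda lo,hi: C[((C>lo)&(C<hi)).all(1)]
    # block top
    s=sel([.5,.1,.053],[.66,.4,.061]); (c,sz,an)=cv2.minAreaRect(s[:,:2].astype(np.float32)); print(n,"block",np.round(c,4),np.round(sz,3),an,s[:,2].mean().round(4),len(s))
    s=sel([.54,.1,.085],[.64,.4,.13])
    for lo,hi in((.13,.205),(.205,.27),(.27,.35)):
        q=s[(s[:,1]>lo)&(s[:,1]<hi)]; print(" vial",len(q),q.mean(0).round(4),q.min(0).round(3),q.max(0).round(3)); q=q[q[:,2]>q[:,2].max()-.006]; print("   cap",len(q),((q.min(0)+q.max(0))/2).round(4),q.mean(0).round(4))
    s=sel([.4,.36,.052],[.54,.5,.066]); 
    if len(s)>5: print(" rim",np.round(cv2.minAreaRect(s[:,:2].astype(np.float32))[0],4),cv2.minAreaRect(s[:,:2].astype(np.float32))[1:],len(s))
    for lo,hi in((.07,.09),(.09,.11),(.11,.122),(.122,.14)):
        s=sel([.4,.36,lo],[.54,.5,hi])
        if len(s)>3:
            r=cv2.minAreaRect(s[:,:2].astype(np.float32)); print(" tongs",lo,len(s),s.mean(0).round(4),np.round(r[0],4),np.round(r[1],3),round(r[2],1),s.min(0).round(3),s.max(0).round(3))
    np.save(f"{n}.npy",C)
E
```

```text
top block [0.5884 0.2385] [0.2   0.071] 85.14240264892578 0.057 2247
 vial 91 [0.5795 0.1681 0.1013] [0.571 0.156 0.085] [0.59  0.178 0.109]
   cap 57 [0.5807 0.167  0.1065] [0.5814 0.1669 0.1063]
 vial 86 [0.5881 0.2386 0.1015] [0.579 0.227 0.085] [0.599 0.248 0.11 ]
   cap 54 [0.5901 0.2381 0.1065] [0.5904 0.238  0.1064]
 vial 88 [0.5905 0.3092 0.1015] [0.582 0.299 0.087] [0.601 0.321 0.109]
   cap 59 [0.5921 0.31   0.1064] [0.592  0.3101 0.1065]
 rim [0.4681 0.433 ] ((0.04275263100862503, 0.09846295416355133), 78.969970703125) 230
 tongs 0.07 23 [0.4627 0.4323 0.0807] [0.4675 0.4307] [0.015 0.052] 73.8 [0.442 0.42  0.07 ] [0.494 0.445 0.089]
 tongs 0.09 22 [0.4665 0.4322 0.0999] [0.4685 0.4327] [0.016 0.046] 77.5 [0.446 0.422 0.091] [0.492 0.445 0.11 ]
 tongs 0.11 50 [0.4671 0.4329 0.1179] [0.4681 0.4329] [0.015 0.04 ] 79.2 [0.448 0.422 0.11 ] [0.488 0.443 0.122]
 tongs 0.122 104 [0.4686 0.4326 0.13  ] [0.4689 0.4328] [0.018 0.026] 79.9 [0.455 0.423 0.122] [0.483 0.443 0.134]
scene block [0.5907 0.24  ] [0.2   0.073] 84.9944839477539 0.0568 2616
 vial 187 [0.5794 0.1671 0.0991] [0
[... 193 characters left out ...]
.1055] [0.5919 0.2376 0.1061]
 vial 162 [0.592  0.3075 0.0989] [0.584 0.298 0.085] [0.605 0.321 0.11 ]
   cap 66 [0.5949 0.3103 0.1066] [0.5944 0.3097 0.1063]
 rim [0.4711 0.4334] ((0.04524156078696251, 0.09993285685777664), 79.6594009399414) 550
 tongs 0.07 84 [0.4644 0.4331 0.0806] [0.4709 0.433 ] [0.016 0.053] 78.3 [0.444 0.42  0.07 ] [0.496 0.446 0.09 ]
 tongs 0.09 85 [0.4666 0.4326 0.0994] [0.4709 0.434 ] [0.019 0.046] 78.4 [0.448 0.42  0.09 ] [0.493 0.447 0.109]
 tongs 0.11 75 [0.4621 0.4334 0.1167] [0.4708 0.4336] [0.018 0.04 ] 77.0 [0.45  0.421 0.11 ] [0.489 0.446 0.122]
 tongs 0.122 133 [0.4691 0.432  0.129 ] [0.4713 0.4337] [0.019 0.026] 79.3 [0.457 0.422 0.122] [0.483 0.445 0.134]
```

View pics/c0.png

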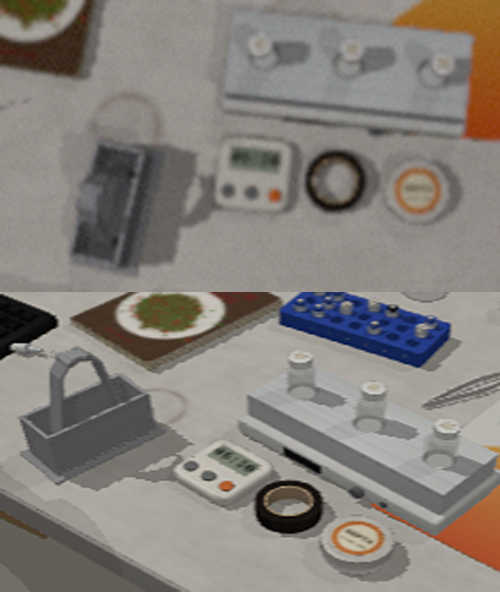

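Top view: the timer (LCD, at about (260,229) in the full picture) lies before the +y vial, so vial 1 is due; the tape is before well 2 and the tin before well 3. The tongs stand at (0.470, 0.433), opening along about -11° from world x.

Call:
arm_command(slide=[[-5,0.5,0],[-10,1,0],[-15,1.5,0],[-20,2,0],[-25,2.5,0]], spin=[10,20,30,40,50])

```text
clock: 2.52
eef_pos: [0.375, 0.4455, 0.2313]
tool_rot: [0.536, 0.844, 0.0, -0.0]
ft_force: [-0.4, 0.5, -0.8]
grip_width: 0.0852
grasp_force: 0.0
```

```bash
cat > go.py <<'E'
import sys; from h import *
# target TCP x y z and heading (deg) of tool y -> slide cm, spin deg
o=get_obs(); Q=R.from_quat(o["tool_rot"]); M=Q.as_matrix()
t=np.array([float(a) for a in sys.argv[1:4]]); h=float(sys.argv[4])
d=M.T@(t-o["eef_pos"])*100; y=np.degrees(np.arctan2(M[1,1],M[0,1])); s=-((h-y+90)%180-90)
print("slide",d.round(2),"spin",round(s,1),"| heading",y.round(1),"pos",o["eef_pos"].round(4),"tilt",M[:,2].round(3),"w",round(float(o["grip_width"]),4),"F",round(float(o["grasp_force"]),1),o["ft_force"].round(1),"t",o["clock"],"j",o["joint_pos"].round(2))
E
python3 go.py 0.470 0.433 0.18 -11
```

```text
slide [-5.17  8.07  5.13] spin 36.2 | heading 25.2 pos [0.375  0.4455 0.2313] tilt [ 0.  0. -1.] w 0.0852 F 0.0 [-0.4  0.5 -0.8] t 2.525 j [0.87 0.41 0.24 1.4  0.   2.  ]
```

Call:
arm_command(slide=[[-1.3,2.0,0],[-2.6,4,0],[-3.9,6,1.5],[-5.2,8.1,3.5],[-5.2,8.1,5.1]], spin=[9,18,27,36.2,36.2])

```text
clock: 3.15
eef_pos: [0.4701, 0.4331, 0.1788]
tool_rot: [0.77, 0.638, -0.0, 0.0]
ft_force: [-0.9, -0.4, -0.5]
grip_width: 0.0849
grasp_force: 0.0
```

```bash
python3 go.py 0.470 0.433 0.079 -11; python3 - <<'E'
from h import *
p=camera("scene"); C=cloud(p).reshape(-1,3)
s=C[((C>[.4,.36,.052])&(C<[.54,.5,.066])).all(1)]; r=cv2.minAreaRect(s[:,:2].astype(np.float32)); print(r)
im=p["pixels"][...,::-1][120:320,100:300]; cv2.imwrite("pics/s1.png",cv2.resize(im,(500,500),interpolation=cv2.INTER_CUBIC))
E
```

```text
slide [-0.   -0.    9.98] spin 0.2 | heading -10.8 pos [0.4701 0.4331 0.1788] tilt [-0.001 -0.001 -1.   ] w 0.0849 F 0.0 [-0.9 -0.4 -0.5] t 3.15 j [ 0.74  0.55  0.32  1.35 -0.    2.5 ]
((0.47095561027526855, 0.4336729645729065), (0.045840345323085785, 0.09856269508600235), 79.67652893066406)
```

View pics/s1.png

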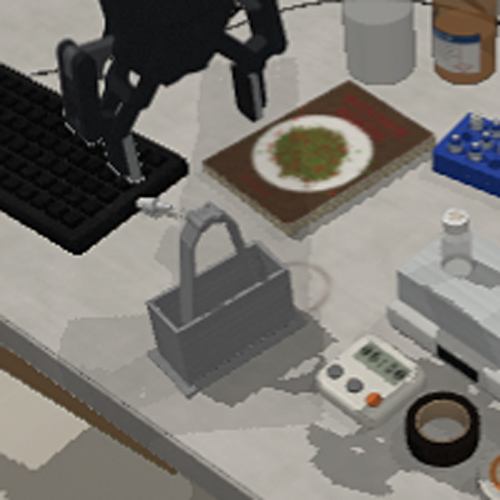

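The fingers stand open astride the tongs' head (about (205,215) in the crop), aligned with the arms. I descend.

Call:
arm_command(slide=[[0,0,2.5],[0,0,5],[0,0,7.5],[0,0,9.9],[0,0,9.9]], spin=[0,0,0,0,0])

```text
clock: 3.82
eef_pos: [0.4664, 0.4329, 0.0794]
tool_rot: [0.769, 0.639, -0.003, -0.0]
ft_force: [-0.2, -0.2, -0.1]
grip_width: 0.0857
grasp_force: 0.0
```

Call:
arm_command(slide=[[0,0,0],[0,0,0],[0,0,0],[0,0,0],[0,0,0]], spin=[0,0,0,0,0], jaw=4.05)

```text
clock: 4.45
eef_pos: [0.4704, 0.4347, 0.0837]
tool_rot: [0.77, 0.638, 0.002, 0.0]
ft_force: [1.2, 0.5, 6.5]
grip_width: 0.0407
grasp_force: 4.7
```

```bash
python3 go.py 0.470 0.433 0.2 -11
```

```text
slide [ -0.13   0.03 -11.63] spin 0.3 | heading -10.7 pos [0.4704 0.4347 0.0837] tilt [ 0.004  0.003 -1.   ] w 0.0407 F 4.7 [1.2 0.5 6.5] t 4.45 j [ 0.75  0.6   0.17  1.13 -0.    2.5 ]
```

Call:
arm_command(slide=[[0,0,0],[0,0,-0.5],[0,0,-1],[0,0,-2],[0,0,-3]], spin=[0,0,0,0,0])

```text
clock: 5.08
eef_pos: [0.4688, 0.4337, 0.1119]
tool_rot: [0.77, 0.638, -0.0, -0.0]
ft_force: [-0.6, -0.4, -0.2]
grip_width: 0.0407
grasp_force: 6.2
```

```bash
cat > look.py <<'E'
import sys; from h import *
o=get_obs(); e=o["eef_pos"]; print("eef",e.round(4),"w",round(float(o["grip_width"]),4),"F",round(float(o["grasp_force"]),1),o["ft_force"].round(1),o["clock"])
p=camera("scene"); P=p["pixels"][...,::-1]
M=R.from_rotvec(np.ravel(p["rvec"])).as_matrix(); c=M@e+np.ravel(p["tvec"]); K=np.array(p["intrinsics"])
u,v=(K@(c/c[2]))[:2].astype(int); u0=int(np.clip(u-90,0,380)); v0=int(np.clip(v-80,0,240))
cv2.imwrite(sys.argv[1],cv2.resize(P[v0:v0+180,u0:u0+180],(540,540),interpolation=cv2.INTER_CUBIC)); print("crop",u0,v0,"x3")
C=cloud(p); q=C[v0:v0+180,u0:u0+180].reshape(-1,3)
for n in ("tongs_tip","tongs_grip"):
    for r in landmark_of(p,n)[:2]: print(n,np.round(r["centre"],1),round(r["confidence"],2))
Q=C.reshape(-1,3); d=np.hypot(Q[:,0]-e[0],Q[:,1]-e[1])
q=Q[(d<.05)&(Q[:,2]<e[2]+.0)&(Q[:,2]>.01)]
for z in np.arange(e[2]-.1,e[2]+.001,.01):
    s=q[abs(q[:,2]-z)<.005]
    if len(s)>4: print(z.round(3),len(s),s[:,:2].min(0).round(3),s[:,:2].max(0).round(3))
E
python3 look.py pics/s2.png
```

```text
eef [0.4688 0.4337 0.1119] w 0.0407 F 6.2 [-0.6 -0.4 -0.2] 5.075
crop 92 133 x3
tongs_tip [344.9 272. ] 0.65
tongs_tip [185.1 241.5] 0.6
tongs_grip [179.3 204.7] 0.88
0.012 130 [0.42  0.404] [0.509 0.461]
0.022 245 [0.42  0.405] [0.518 0.46 ]
0.032 289 [0.419 0.404] [0.518 0.461]
0.042 348 [0.42  0.404] [0.519 0.461]
0.052 406 [0.42  0.404] [0.518 0.461]
0.062 318 [0.42  0.404] [0.519 0.463]
0.072 36 [0.445 0.42 ] [0.492 0.444]
0.082 47 [0.444 0.42 ] [0.492 0.444]
0.092 44 [0.446 0.42 ] [0.491 0.444]
0.102 39 [0.446 0.42 ] [0.489 0.442]
0.112 16 [0.447 0.421] [0.489 0.437]
```

View pics/s2.png

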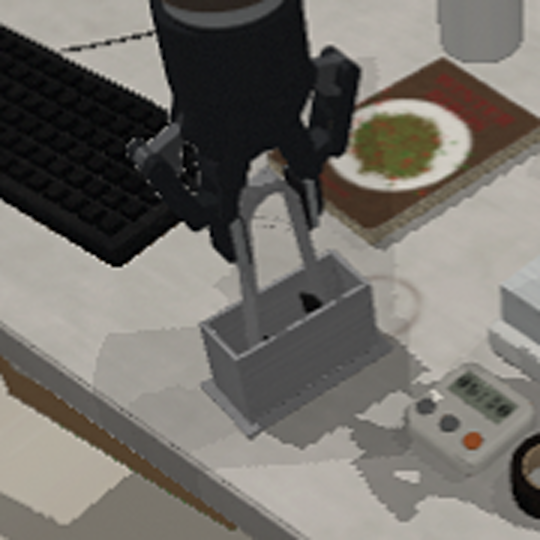

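The picture shows the tongs rising between the fingers (head at (275,185) in the crop), still straight. I lift them fully out.

Call:
arm_command(slide=[[0,0,-1.5],[0,0,-3.5],[0,0,-5.5],[0,0,-7.5],[0,0,-9.3]], spin=[0,0,0,0,0])

```text
clock: 5.85
eef_pos: [0.4689, 0.4338, 0.2059]
tool_rot: [0.77, 0.638, 0.0, -0.0]
ft_force: [-0.2, 0.0, -0.9]
grip_width: 0.0405
grasp_force: 6.2
```

```bash
python3 look.py pics/s3.png;  python3 go.py 0.5945 0.3095 0.205 -5
```

```text
eef [0.4689 0.4338 0.2059] w 0.0405 F 6.2 [-0.2  0.  -0.9] 5.85
crop 84 91 x3
tongs_tip [180.4 207.1] 0.73
tongs_grip [172.4 162. ] 0.94
0.126 37 [0.442 0.417] [0.496 0.443]
0.136 89 [0.443 0.416] [0.496 0.445]
0.146 79 [0.443 0.418] [0.494 0.445]
0.156 58 [0.443 0.419] [0.494 0.445]
0.166 49 [0.445 0.419] [0.492 0.445]
0.176 53 [0.446 0.42 ] [0.493 0.443]
0.186 62 [0.446 0.42 ] [0.491 0.445]
0.196 50 [0.447 0.42 ] [0.49  0.443]
0.206 24 [0.448 0.422] [0.489 0.437]
slide [-9.94 14.6   0.1 ] spin -5.7 | heading -10.7 pos [0.4694 0.4343 0.206 ] tilt [ 0.002  0.002 -1.   ] w 0.0408 F 6.2 [-0.3  0.3 -1.2] t 6.0 j [ 0.75  0.53  0.37  1.41 -0.    2.5 ]
```

View pics/s3.png

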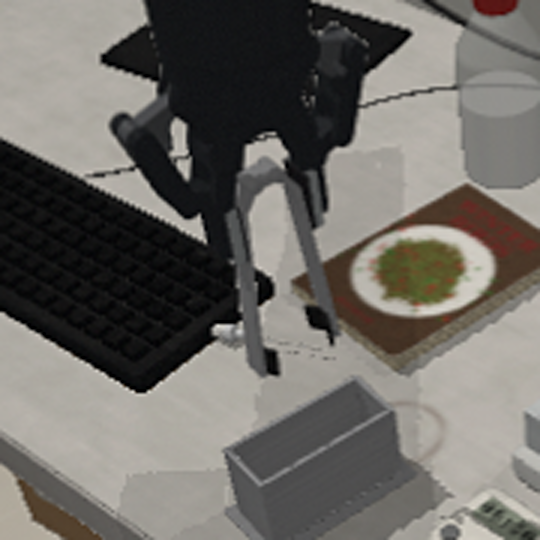

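Tongs hang free, tips wide open at (265,365) and (320,325) in the crop. Carry over to vial 1.

Call:
arm_command(slide=[[-1.5,2.2,-0.5],[-4,5.8,-0.7],[-6.5,9.5,-0.7],[-9,13.2,-0.7],[-9.9,14.6,-0.7]], spin=[-1,-2.5,-4,-5.7,-5.7])

```text
clock: 6.62
eef_pos: [0.5951, 0.3069, 0.2099]
tool_rot: [0.738, 0.675, -0.001, -0.0]
ft_force: [-0.1, -0.6, -1.2]
grip_width: 0.0404
grasp_force: 6.2
```

```bash
python3 go.py 0.5945 0.3095 0.205 -5; python3 - <<'E'
from h import *
e=get_obs()["eef_pos"]
for n in("scene","top"):
    p=camera(n); C=cloud(p).reshape(-1,3); d=np.hypot(C[:,0]-e[0],C[:,1]-e[1])
    q=C[(d<.055)&(C[:,2]<e[2]+.03)&(C[:,2]>.07)]
    print(n,np.histogram(q[:,2],np.arange(.07,.24,.005)))
    for lo,hi in((.07,.1),(.1,.112),(.114,.135),(.135,.16),(.16,.2)):
        s=q[(q[:,2]>lo)&(q[:,2]<hi)]
        if len(s)>4: r=cv2.minAreaRect(s[:,:2].astype(np.float32)); print(lo,len(s),s.min(0).round(4),s.max(0).round(4),np.round(r[0],4),np.round(r[1],3),round(r[2],1))
    P=p["pixels"][...,::-1]
    if n=="scene": cv2.imwrite("pics/s4.png",cv2.resize(P[110:310,190:390],(600,600),interpolation=cv2.INTER_CUBIC))
E
```

```text
slide [ 0.25 -0.08  0.49] spin -0.2 | heading -5.2 pos [0.5951 0.3069 0.2099] tilt [-0.002 -0.001 -1.   ] w 0.0404 F 6.2 [-0.1 -0.6 -1.2] t 6.625 j [ 0.48  0.6   0.5   1.47 -0.    2.14]
scene (array([22, 29, 21, 29, 28, 18, 24, 47,  0,  0,  0,  2, 37, 49, 57, 59, 36,
       34, 37, 33, 35, 30, 43, 36, 43, 36, 37, 27, 33, 47, 62, 69, 71]), array([0.07 , 0.075, 0.08 , 0.085, 0.09 , 0.095, 0.1  , 0.105, 0.11 ,
       0.115, 0.12 , 0.125, 0.13 , 0.135, 0.14 , 0.145, 0.15 , 0.155,
       0.16 , 0.165, 0.17 , 0.175, 0.18 , 0.185, 0.19 , 0.195, 0.2  ,
       0.205, 0.21 , 0.215, 0.22 , 0.225, 0.23 , 0.235]))
0.07 147 [0.584  0.2975 0.0703] [0.6031 0.3199 0.0999] [0.5913 0.3069] [0.016 0.021] 33.1
0.1 71 [0.5856 0.3011 0.1001] [0.6055 0.3188 0.1094] [0.5942 0.3082] [0.015 0.019] 61.3
0.114 39 [0.5683 0.2917 0.1278] [0.6226 0.3152 0.135 ] [0.5954 0.3031] [0.054 0.023] 0.9
0.135 235 [0.5678 0.2903 0.135 ] [0.6225 0.3173 0.16  ] [0.5954 0.3037] [0.025 0.055] 87.6
0.16 293 [0.5693 0.2948 0.16  ] [0.6197 0.316  0.1998] [0.5948 0.3056] [0.017 0.05 ] 84.1
top (array([0, 0, 0, 0, 0, 0, 0, 0, 0, 0, 0, 0, 0, 0, 0, 0, 0, 0, 0, 0, 0, 0,
       0, 0, 0, 0, 0, 0, 0, 0, 0, 0, 0]), array([0.07 , 0.075, 0.08 , 0.085, 0.09 , 0.095, 0.1  , 0.105, 0.11 ,
       0.115, 0.12 , 0.125, 0.13 , 0.135, 0.14 , 0.145, 0.15 , 0.155,
       0.16 , 0.165, 0.17 , 0.175, 0.18 , 0.185, 0.19 , 0.195, 0.2  ,
       0.205, 0.21 , 0.215, 0.22 , 0.225, 0.23 , 0.235]))
```

View pics/s4.png

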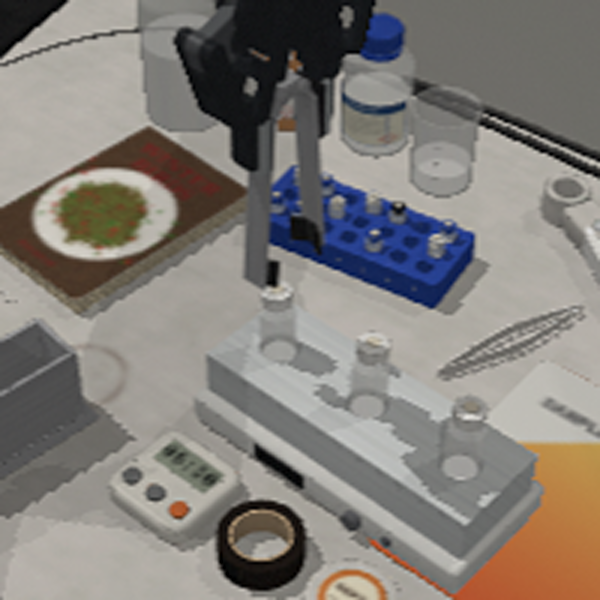

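Tips (at (270,275) and (305,235) in the crop) are open and ~2 cm above vial 1's cap at (277,293); they sit about 5 mm too far toward -y. Shift, then descend partway.

```bash
python3 go.py 0.594 0.3115 0.1425 -5
```

```text
slide [ 0.37 -0.09  6.75] spin -0.2 | heading -5.2 pos [0.5947 0.3078 0.21  ] tilt [-0.002 -0.001 -1.   ] w 0.041 F 6.2 [-0.3  0.5 -0.8] t 6.725 j [0.48 0.6  0.5  1.47 0.   2.14]
```

Call:
arm_command(slide=[[0.4,-0.1,0],[0.4,-0.1,0],[0.4,-0.1,1],[0.4,-0.1,2.5],[0.4,-0.1,4]], spin=[0,0,0,0,0])

```text
clock: 7.35
eef_pos: [0.5927, 0.3135, 0.1697]
tool_rot: [0.737, 0.676, -0.001, -0.0]
ft_force: [0.8, -0.8, -1.2]
grip_width: 0.0408
grasp_force: 6.2
```

```bash
python3 go.py 0.594 0.3115 0.1425 -5;  python3 - <<'E'
from h import *
e=get_obs()["eef_pos"]
p=camera("scene"); C=cloud(p).reshape(-1,3); d=np.hypot(C[:,0]-e[0],C[:,1]-e[1])
q=C[(d<.055)&(C[:,2]<e[2]+.03)&(C[:,2]>.065)]
for z in np.arange(.07,.17,.01):
    s=q[abs(q[:,2]-z)<.005]
    b=(s[:,0]-e[0])*np.cos(.09)-(s[:,1]-e[1])*np.sin(.09)
    for nm,m in(("front",b<-.016),("mid",abs(b)<.014),("back",b>.016)):
        if m.sum()>3: print(z.round(3),nm,m.sum(),s[m].min(0).round(4)[:2],s[m].max(0).round(4)[:2])
print(q[:,2].min())
P=p["pixels"][...,::-1]; cv2.imwrite("pics/s5.png",cv2.resize(P[150:270,220:340],(600,600),interpolation=cv2.INTER_CUBIC))
E
```

```text
slide [-0.18  0.15  2.72] spin 0.0 | heading -5.0 pos [0.5927 0.3135 0.1697] tilt [-0.001 -0.001 -1.   ] w 0.0408 F 6.2 [ 0.8 -0.8 -1.2] t 7.35 j [0.49 0.62 0.42 1.38 0.   2.14]
0.07 mid 44 [0.5852 0.2983] [0.5979 0.3166]
0.08 mid 36 [0.5845 0.2981] [0.5988 0.3126]
0.09 front 20 [0.566  0.3019] [0.5752 0.3225]
0.09 mid 47 [0.5843 0.299 ] [0.604  0.3214]
0.09 back 13 [0.6102 0.2978] [0.619 0.315]
0.1 front 51 [0.5663 0.3009] [0.5752 0.323 ]
0.1 mid 40 [0.5862 0.301 ] [0.6036 0.319 ]
0.1 back 41 [0.6092 0.2981] [0.6208 0.3223]
0.11 front 41 [0.5669 0.3024] [0.5753 0.3208]
0.11 mid 62 [0.5858 0.3008] [0.6038 0.319 ]
0.11 back 44 [0.6099 0.2994] [0.6177 0.3215]
0.12 front 28 [0.5681 0.3063] [0.5728 0.3209]
0.12 back 30 [0.613 0.301] [0.6181 0.3178]
0.13 front 35 [0.5684 0.3058] [0.5734 0.323 ]
0.13 back 33 [0.6125 0.3018] [0.6181 0.3184]
0.14 front 40 [0.5692 0.3061] [0.573 0.322]
0.14 back 26 [0.612  0.3022] [0.617  0.3163]
0.15 front 37 [0.5693 0.3057] [0.5739 0.3231]
0.15 back 31 [0.6107 0.3025] [0.6157 0.3184]
0.16 front 31 [0.5704 0.306 ] [0.5755 0.3206]
0.16 back 32 [0.61   0.3023] [0.6143 0.3181]
0.06503839868605699
```

View pics/s5.png

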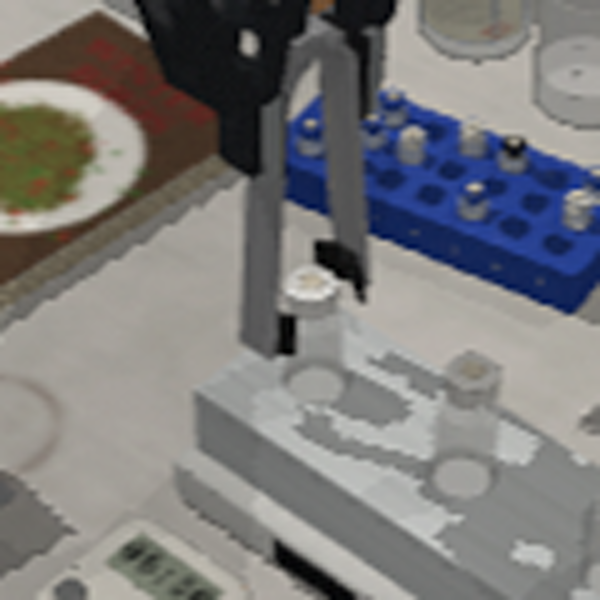

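Tips straddle the vial (cap at (310,283), tips at (265,345) and (355,285) in the crop), within about 2 mm of centre. Correct and go on down, then close.

Call:
arm_command(slide=[[-0.1,0.2,0.5],[-0.1,0.2,1.2],[-0.1,0.2,2],[-0.1,0.2,2.7],[-0.1,0.2,2.7]], spin=[0,0,0,0,0])

```text
clock: 8.02
eef_pos: [0.5947, 0.312, 0.1434]
tool_rot: [0.737, 0.676, -0.001, -0.0]
ft_force: [-1.2, -1.5, -0.9]
grip_width: 0.0405
grasp_force: 6.2
```

Call:
arm_command(slide=[[0,0,0],[0,0,0],[0,0,0],[0,0,0],[0,0,0]], spin=[0,0,0,0,0], jaw=3.6)

```text
clock: 8.65
eef_pos: [0.5953, 0.3123, 0.1444]
tool_rot: [0.737, 0.676, 0.0, 0.0]
ft_force: [0.0, -0.0, -1.3]
grip_width: 0.0364
grasp_force: 7.3
```

```bash
python3 go.py 0.594 0.3115 0.1425 -5;  python3 - <<'E'
from h import *
e=get_obs()["eef_pos"]
p=camera("scene"); C=cloud(p).reshape(-1,3); d=np.hypot(C[:,0]-e[0],C[:,1]-e[1])
q=C[(d<.055)&(C[:,2]<e[2]+.01)&(C[:,2]>.06)]
for z in np.arange(.065,.15,.01):
    s=q[abs(q[:,2]-z)<.005]; print(z.round(3),s.min(0).round(4),s.max(0).round(4))
P=p["pixels"][...,::-1]; cv2.imwrite("pics/s6.png",cv2.resize(P[150:270,220:340],(600,600),interpolation=cv2.INTER_CUBIC))
E
```

```text
slide [-0.09 -0.12  0.19] spin 0.0 | heading -5.0 pos [0.5953 0.3123 0.1444] tilt [ 0.  0. -1.] w 0.0364 F 7.3 [ 0.  -0.  -1.3] t 8.65 j [0.48 0.63 0.38 1.32 0.   2.14]
0.065 [0.576  0.2935 0.06  ] [0.6151 0.3211 0.07  ]
0.075 [0.5746 0.2981 0.0701] [0.6146 0.321  0.0799]
0.085 [0.5755 0.2976 0.0801] [0.6145 0.3213 0.09  ]
0.095 [0.5759 0.2995 0.0901] [0.6163 0.3202 0.0999]
0.105 [0.5753 0.3004 0.1001] [0.6154 0.3217 0.1097]
0.115 [0.5752 0.3007 0.1102] [0.6142 0.3202 0.1199]
0.125 [0.576  0.3004 0.1205] [0.6141 0.322  0.13  ]
0.135 [0.5761 0.302  0.1301] [0.6138 0.3204 0.1397]
0.145 [0.5704 0.3012 0.14  ] [0.6144 0.3176 0.1499]
```

View pics/s6.png

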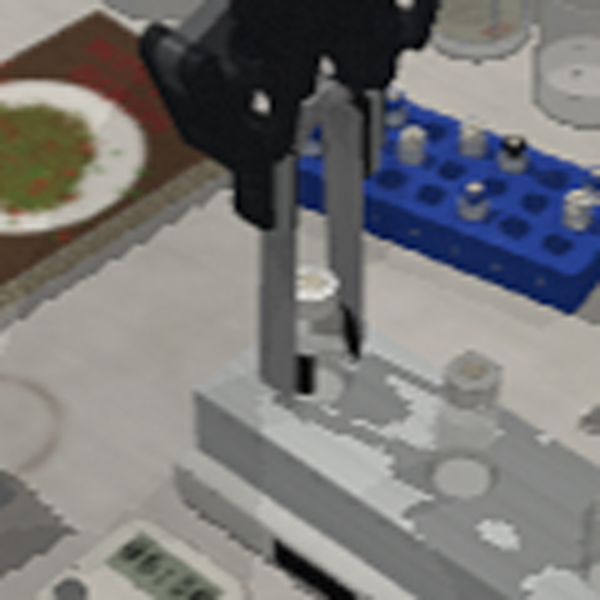

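Tips are nearly closed round the vial, centred and just above the block ((300,375) and (352,330) in the crop). Close fully.

Call:
arm_command(slide=[[0,0,0],[0,0,0],[0,0,0],[0,0,0],[0,0,0]], spin=[0,0,0,0,0], jaw=2.5)

```text
clock: 9.32
eef_pos: [0.5953, 0.3122, 0.1444]
tool_rot: [0.737, 0.676, 0.0, 0.0]
ft_force: [-0.9, -0.9, 0.2]
grip_width: 0.033
grasp_force: 60.7
```

```bash
python3 go.py 0.585 0.305 0.235 -5
```

```text
slide [-0.81 -0.96 -9.06] spin 0.0 | heading -5.0 pos [0.5953 0.3122 0.1444] tilt [ 0. -0. -1.] w 0.033 F 60.7 [-0.9 -0.9  0.2] t 9.325 j [ 0.48  0.63  0.38  1.32 -0.    2.14]
```

Gripped at 60 N. Draw out straight, slowly first.

Call:
arm_command(slide=[[0,0,-0.5],[0,0,-1.2],[0,0,-2],[0,0,-3],[0,0,-4]], spin=[0,0,0,0,0])

```text
clock: 9.95
eef_pos: [0.5954, 0.3124, 0.1853]
tool_rot: [0.737, 0.676, 0.0, 0.0]
ft_force: [0.9, 0.5, -0.0]
grip_width: 0.0329
grasp_force: 60.4
```

Call:
arm_command(slide=[[0,0,-1],[0,0,-2],[0,0,-3.2],[0,0,-4.4],[0,0,-5]], spin=[0,0,0,0,0])

```text
clock: 10.58
eef_pos: [0.5956, 0.3125, 0.2356]
tool_rot: [0.737, 0.676, 0.001, 0.0]
ft_force: [-0.4, -0.7, -1.0]
grip_width: 0.0327
grasp_force: 60.4
```

```bash
python3 go.py 0.585 0.305 0.235 -5;  python3 - <<'E'
from h import *
e=get_obs()["eef_pos"]
p=camera("scene"); C=cloud(p).reshape(-1,3); d=np.hypot(C[:,0]-e[0],C[:,1]-e[1])
q=C[(d<.04)&(C[:,2]>.065)&(C[:,2]<.2)]; print(q[:,2].min())
P=p["pixels"][...,::-1]; cv2.imwrite("pics/s7.png",cv2.resize(P[110:310,200:400],(600,600),interpolation=cv2.INTER_CUBIC))
E
```

```text
slide [-0.84 -0.99  0.06] spin 0.0 | heading -5.0 pos [0.5956 0.3125 0.2356] tilt [ 0.001  0.001 -1.   ] w 0.0327 F 60.4 [-0.4 -0.7 -1. ] t 10.575 j [ 0.48  0.6   0.57  1.53 -0.    2.14]
0.12283946111904606
```

View pics/s7.png

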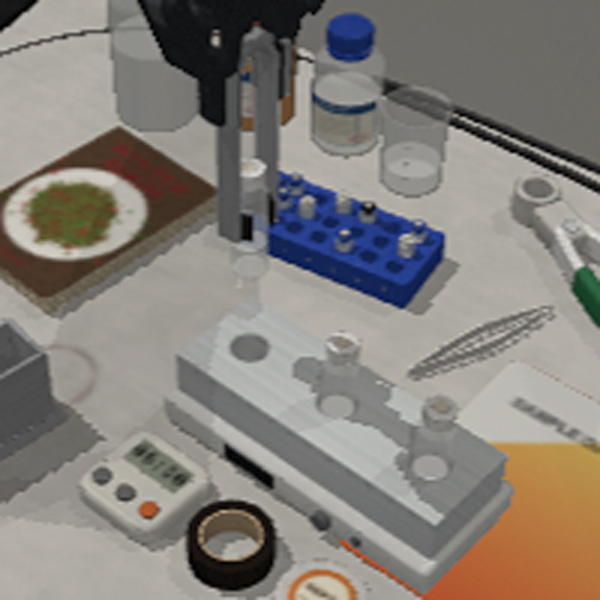

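The vial hangs upright in the tongs ((250,220) in the crop) above its empty well at (250,348). Its underside is about 6.5 cm above the block, and the other items have not moved. Settle, then hand in.

Call:
arm_command(slide=[[0,0,0],[0,0,0],[0,0,0],[0,0,0],[0,0,0]], spin=[0,0,0,0,0])

```text
clock: 11.25
eef_pos: [0.5952, 0.3123, 0.2342]
tool_rot: [0.737, 0.676, -0.0, -0.0]
ft_force: [0.4, 1.4, -1.2]
grip_width: 0.033
grasp_force: 60.4
```

```bash
python3 -c "
from workcell import *
print(job_done())"
```

```text
the job is handed in; nothing more can be done
None
```

I drew vial 1, the one with the timer in front, out of the block with the tongs and handed the job in at about 11 s; it was held upright with its underside about 6.5 cm above the block, but the hand-in did not report a verdict.

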